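Press the board's push-pins home in order

TASK

Lock the green circuit board into its grey housing by gently pressing down three of its push-pins with the fingertips, in this order: first the white one, then the yellow, then the blue, each fully home so that its head sits down on its bush. Leave the red pin standing up, only press and never pull on a pin, do not lean on the board or housing, and leave the loose parts and tools around it where they are.

Things in the scene. Friction and masses are not known exactly. Their poses are not given: they have to be found in the camera images.
- unit: grey die-cast housing half open on the bench, fixed, 167 x 377 mm (local x, y), with a green circuit board 132 x 300 mm. Origin: centre of its underside. Board top 24 mm, rim 32 mm above the bench, flat chips up to 4 mm on the board. Four push-pins stand near the board's corners, about 42 mm (x) and 105 mm (y) from the centre; colours change places from run to run
- white_pin (a joint): how far the white pin has been pushed in, m: 0 = standing up, grows downwards, 0.008 = fully home (head on its bush); negative = pulled out. Starts between 0 and 0.0015. It takes about 3 N to slide, and the pin stays where it is left
- white_top (a point): centre of the white push-pin's flat top, moves with it. white disc head 25 mm across, 6 mm thick, on an 8 mm stem, slides vertically; its top is 46 mm above the bench at joint 0, 38 mm fully home. Under it a black rubber bush 21 mm across that yields 0.4 mm per N (at most 6 mm, then a hard stop) and springs back, so the head goes lower while pressed
- white_mount: fixed steel collar of the white pin, 30 mm across, 5 mm tall, standing on the board; carries its bush and pin. Origin: centre of its underside, 24 mm above the bench
- yellow_pin (a joint): how far the yellow pin has been pushed in, m: 0 = standing up, grows downwards, 0.008 = fully home (head on its bush); negative = pulled out. Starts between 0 and 0.0015. It takes about 3 N to slide, and the pin stays where it is left
- yellow_top (a point): centre of the yellow push-pin's flat top, moves with it. yellow disc head 25 mm across, 6 mm thick, on an 8 mm stem, slides vertically; its top is 46 mm above the bench at joint 0, 38 mm fully home. Under it a black rubber bush 21 mm across that yields 0.4 mm per N (at most 6 mm, then a hard stop) and springs back, so the head goes lower while pressed
- yellow_mount: fixed steel collar of the yellow pin, 30 mm across, 5 mm tall, standing on the board; carries its bush and pin. Origin: centre of its underside, 24 mm above the bench
- blue_pin (a joint): how far the blue pin has been pushed in, m: 0 = standing up, grows downwards, 0.008 = fully home (head on its bush); negative = pulled out. Starts between 0 and 0.0015. It takes about 3 N to slide, and the pin stays where it is left
- blue_top (a point): centre of the blue push-pin's flat top, moves with it. blue disc head 25 mm across, 6 mm thick, on an 8 mm stem, slides vertically; its top is 46 mm above the bench at joint 0, 38 mm fully home. Under it a black rubber bush 21 mm across that yields 0.4 mm per N (at most 6 mm, then a hard stop) and springs back, so the head goes lower while pressed
- blue_mount: fixed steel collar of the blue pin, 30 mm across, 5 mm tall, standing on the board; carries its bush and pin. Origin: centre of its underside, 24 mm above the bench
- red_pin (a joint): how far the red pin has been pushed in, m: 0 = standing up, grows downwards, 0.008 = fully home (head on its bush); negative = pulled out. Starts between 0 and 0.0015. It takes about 3 N to slide, and the pin stays where it is left
- red_top (a point): centre of the red push-pin's flat top, moves with it. red disc head 25 mm across, 6 mm thick, on an 8 mm stem, slides vertically; its top is 46 mm above the bench at joint 0, 38 mm fully home. Under it a black rubber bush 21 mm across that yields 0.4 mm per N (at most 6 mm, then a hard stop) and springs back, so the head goes lower while pressed
- red_mount: fixed steel collar of the red pin, 30 mm across, 5 mm tall, standing on the board; carries its bush and pin. Origin: centre of its underside, 24 mm above the bench
- bolt: loose steel bolt standing on its head on the board, head 18 mm across, 30 mm tall. Bystander. Origin: centre of its underside
- coil: loose copper-wound choke on a black base, 16 x 30 x 18 mm, standing on the board. Bystander. Origin: centre of its underside
- stator: loose motor stator with copper windings on the bench, 72 mm across, 24 mm tall. Bystander. Origin: centre of its underside
- driver: screwdriver with orange handle lying on the bench, about 200 mm long. Bystander. Origin: middle of its underside
- flux: small jar with black lid, 44 mm across, 50 mm tall, on the bench. Bystander. Origin: centre of its underside
- plug: grey and black connector plug, 41 x 45 x 20 mm, on the bench. Bystander. Origin: centre of its grey part's underside
- screwcup: small open steel bowl, 64 mm across, 25 mm tall, on the bench. Bystander. Origin: centre of its underside

How it is judged:
On the way, in this order (a step that is already met when the one before it is completed fails the run):
1. the white pin is home (value of joint white_pin above 0.0065 m), for 0.2 s.
2. the yellow pin is home (value of joint yellow_pin above 0.0065 m), for 0.2 s.
3. the blue pin is home (value of joint blue_pin above 0.0065 m), for 0.2 s.
At the end, for the whole second after the job is handed in: the white, yellow and blue pins are each pushed in at least 6.5 of their 8 mm, the red pin is still up (in by less than 3 mm, not pulled out by 2 mm), and every loose bystander is within 10 mm of where it began (value of joint each of white_pin, yellow_pin, blue_pin above 0.0065 m and value of joint red_pin between -0.002 and 0.003 m and distance of each of bolt, coil, stator, driver, flux, plug, screwcup from where it was at the start of the episode below 0.01 m); the robot touches nothing.
It fails at once if a pin goes in out of turn (yellow before white is home, or blue before yellow is home), or the red one goes in at all ((value of joint yellow_pin above 0.003 m and value of joint white_pin below 0.0065 m) or (value of joint blue_pin above 0.003 m and value of joint yellow_pin below 0.0065 m) or value of joint red_pin above 0.003 m).
It fails at once if a pin is pulled up or lifted (value of joint any of white_pin, yellow_pin, blue_pin, red_pin below -0.002 m).
It fails at once if a pin is pressed harder than 25 N (contact force between any of the arm, the fingers and white_mount above 25 N or contact force between any of the arm, the fingers and yellow_mount above 25 N or contact force between any of the arm, the fingers and blue_mount above 25 N or contact force between any of the arm, the fingers and red_mount above 25 N).
It fails at once if the robot leans on the board or housing (over 15 N) (contact force between any of the arm, the fingers and unit above 15 N).
It fails at once if a loose bystander is moved more than 10 mm or lifted (distance of any of bolt, coil, stator, driver, flux, plug, screwcup from where it was at the start of the episode above 0.01 m).
It also fails if it takes over 48 s, if anything falls off the work surface, if the arm or the gripper's body presses on something with over 40 N, if the wrist force passes 120 N, or if a joint passes its speed limit or range.

ROBOT

A 6-joint arm with a two-finger parallel gripper is mounted at the origin on the work surface. World frame = base frame: x ahead of the robot, y to its left, z up, the work surface at z = 0. Lengths are in m, angles in rad, forces in N, time in s.
With the tool pointing down it reaches from about 0.325 to 0.875 m from the base axis. Payload 4.4 kg.
Tool frame: the origin (TCP) lies between the finger pads; the fingertips stand 11 mm ahead of it and the grasp point (between the pads) lies 8 mm behind it (arm.tcp_to_tips is the distance from the TCP to the fingertips, in m); z points along the fingers, y is the line along which they close (so a half turn about z gives the same grasp; the last joint's range is limited). The gripper opens to 85 mm and grips with 20 to 120 N. Pads are 22 mm wide; open, the fingers measure 114 mm over their backs; the gripper's body (76 mm by 85 mm) begins 54 mm behind the grasp point. The pads swing forward as they close: fully open they stand 13 mm farther back than shut.
Start: joints at [-1.27, 0.207, 1.542, -0, 1.393, -0.15], TCP at [0.251, -0.517, 0.242] pointing down, gripper open.
Joint ranges: [-2.73, 2.73], [-0.86, 2.22], [0.23, 2.46], [-1.11, 4.25], [0.08, 2.63], [-2.82, 2.82]. Speed limits (rad/s): [2.79, 2.79, 3.14, 3.14, 3.14, 3.14].

INTERFACE

Orientations are given as a 3x3 rotation matrix whose columns are the frame's x, y, z axes.
In Python, from bench import arm gives the robot as it stands.
- The arm moves only by the tool arm_command, never from a script. Its argument "motion" is a list of rows, each an object of numbers: "tx", "ty", "tz": the shift along the tool's x, y, z in mm; "wx", "wy", "wz": the turn, a rotation vector about the tool's x, y, z in rad; "gripper": the gripper command: -1 is fully open, 1 is shut, values between are in proportion. A call has 1 to 12 rows; each row shifts and turns the commanded pose from where the row before left it, along the tool's axes as they then stand; what a row does not reach is not made up. A row lasts 1/12 s, in which the tool goes at most 41.7 mm and 7.16 degrees, less where a joint would pass 70% of its speed; a pose out of reach is approached as far as the arm can. A call is refused whole if a number of a shift passes 41.7 or a number of a turn 0.125, either way. A call with a gripper value outside its range is refused whole. The fingers move at their own pace and stop on an object; "newtons" is the grip in N (left out, the last holds). Time passes only in rows, so rows that do not move let the fingers close. It gives the time, the measured TCP pose, the force, the opening and the grip force at its end, in the units of the state.
- arm.sense(): the state, without advancing time (a new reading comes with each control period).
- arm.capture(name): name is "scene" or "top" or "wrist"; returns a dict with "img" (384x512x3 uint8, red, green, blue), "range_z" (384x512 float32, m along the optical axis (not along the pixel's ray), 0 where there is no reading), "K" (3x3 intrinsics, pixels), "eye" and "rotation" of the camera in the world; the wrist camera has in their place "hand_eye" (4x4, takes a point from camera to tool coordinates, whose origin is the TCP and whose axes are the flange's). Camera axes: x right, y up, looking along -z (the intrinsics and any distortion apply to the point x, -y, -z); pixel columns grow to the right and rows downward; lengths in m; the calibration is good to about 2 mm. A picture is of the moment at which its call begins: read the wrist's pose just before it.
- arm.finish_job(): hands the job in; it is judged then, once.
The state is a dict: "clock": time; "q": joint angles; "dq": joint speeds; "tau": joint torques, N m; "position": TCP position; "eef_rot": TCP orientation; "force": force on the tool from outside, world axes, zero at the start; "ft_torque": the same for the moment, N m; "width": finger opening in m; "finger_force": force on a finger pad.
Only numpy, scipy, OpenCV 4.12 (cv2) and the standard library are available. Lean on these libraries where they do the work, as an engineer would, in place of code of your own. Each camera call takes 0.05 s, during which the arm holds its last target. There are 200 camera calls.

## Working session

There is one attempt and no reset: what is moved stays moved. The work goes in short steps, Python scripts to look and compute and a tool call to move; the robot and the scene stay as the last step left them, time stands still between calls to the robot, and variables do not carry over. Pictures are saved under pics/ and viewed, at most 10 in all, crops included, and the job is handed in when it is done.

Besides the shell and the picture viewer there is one more tool, called after "Request:" as a command line: name --argument value ..., lists and objects as JSON in quotes. arm_command: Moves the arm, as the interface text tells. Its arguments: {"type":"object","properties":{"motion":{"type":"array","items":{"type":"object","properties":{"tx":{"type":"number"},"ty":{"type":"number"},"tz":{"type":"number"},"wx":{"type":"number"},"wy":{"type":"number"},"wz":{"type":"number"},"gripper":{"type":"number"}}}},"newtons":{"type":"number"}},"required":["motion"]}

```bash
mkdir -p pics; cat > h.py <<'E'
import numpy as np, cv2
from bench import arm
def cast(c,u,v,z):
    K=c["K"];d=c["rotation"]@np.array([(u-K[0,2])/K[0,0],-(v-K[1,2])/K[1,1],-1.])
    e=np.array(c["eye"]);return e+d*(z-e[2])/d[2]
E
python3 - <<'E'
from h import *
s=arm.sense();print(s["position"],s["eef_rot"],s["force"],s["width"],arm.tcp_to_tips)
ims=[]
for n in("top","scene"):
    c=arm.capture(n);ims.append(c["img"]);np.savez(n,**c);print(n,c["eye"],c["K"].tolist(),[k for k in c])
for n,i in zip(("top","scene"),ims): cv2.imwrite(f"pics/{n}.png",cv2.resize(i[:,:,::-1],(800,600)))
E
```

```text
[ 0.25079836 -0.51662325  0.24110419] [[ 8.99669258e-01  4.36571612e-01 -6.73670586e-04]
 [ 4.36571997e-01 -8.99666695e-01  2.17452197e-03]
 [ 3.43255570e-04 -2.25045628e-03 -9.99997409e-01]] [0.63506742 0.15186158 0.02673312] 0.08504668324904714 0.011
top [0.38221667 0.03596221 1.00546838] [[362.79022821931494, 0.0, 260.1344265605958], [0.0, 362.79022821931494, 193.09679571503008], [0.0, 0.0, 1.0]] ['img', 'range_z', 'K', 'eye', 'rotation']
scene [1.2050177  0.57411115 0.67861888] [[376.40910728310826, 0.0, 261.4961297192973], [0.0, 376.40910728310826, 190.4178128774884], [0.0, 0.0, 1.0]] ['img', 'range_z', 'K', 'eye', 'rotation']
```

View pics/top.png

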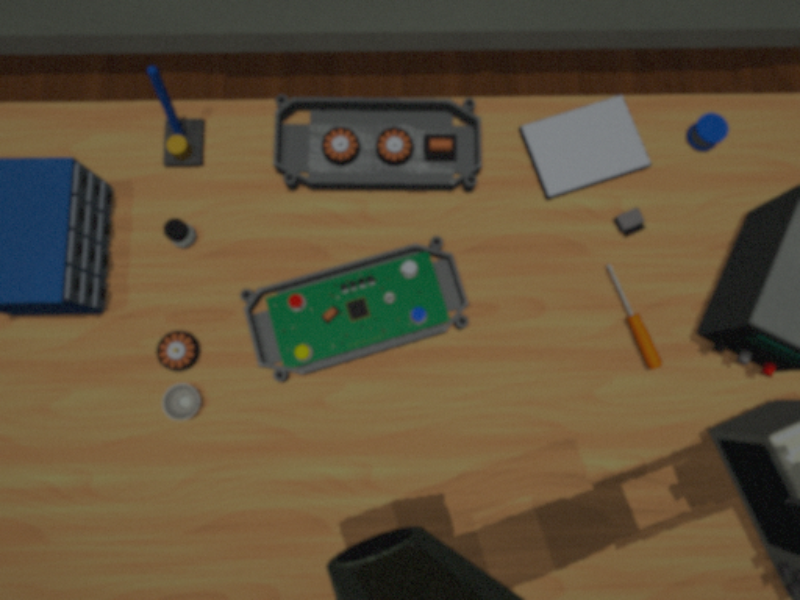

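View pics/scene.png

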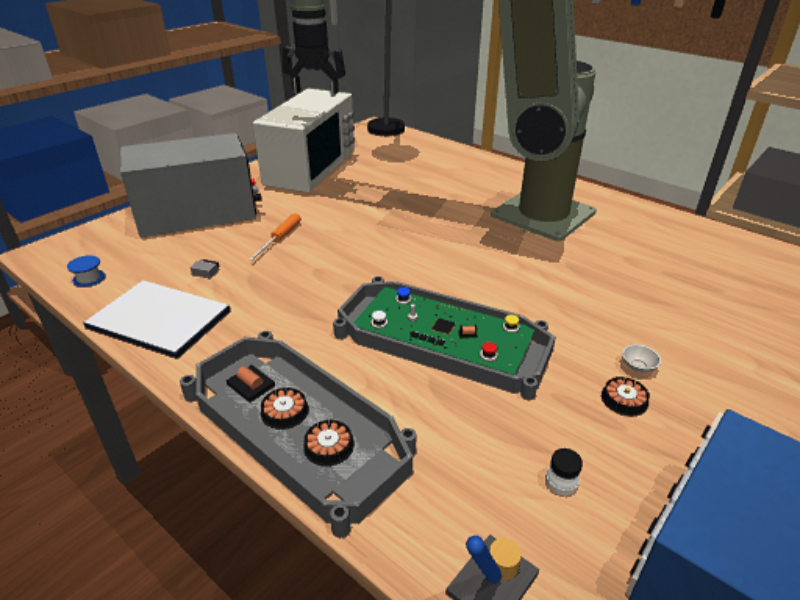

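The top view (at 800 px) shows the pin heads: white (409,269), yellow (303,352), blue (418,315) and red (296,301). The bolt stands at (390,297) and the coil at (330,315). The scene view agrees with this layout.

```bash
cat >> h.py <<'E'
from scipy import ndimage
def centroid(img,col,u,v,r):
    # weighted-free mask centroid of a coloured head near pixel (u,v)
    h=cv2.cvtColor(img,cv2.COLOR_RGB2HSV).astype(int);H,S,V=h[...,0],h[...,1],h[...,2]
    m={"white":(S<70)&(V>125),"yellow":(H>18)&(H<36)&(S>120)&(V>90),"blue":(H>100)&(H<130)&(S>110)&(V>70),"red":((H<8)|(H>172))&(S>130)&(V>80)}[col]
    y,x=np.mgrid[:m.shape[0],:m.shape[1]];m=m&(np.hypot(x-u,y-v)<r)
    n,l,st,ce=cv2.connectedComponentsWithStats(m.astype(np.uint8))
    if n<2:return None
    i=1+np.argmax(st[1:,4]);return ce[i],st[i]
E
python3 - <<'E'
from h import *
P={}
for n,g in(("top",dict(white=(409,269),yellow=(303,352),blue=(418,315),red=(296,301))),("scene",dict(white=(379,318),yellow=(511,322),blue=(403,294),red=(489,350)))):
    c=dict(np.load(n+".npz"))
    for k,(u,v) in g.items():
        r=centroid(c["img"],k,u*.64,v*.64,9)
        if r is None: print(n,k,None);continue
        (a,b),st=r;p=cast(c,a,b,.0455 if n=="top" else .0445);P[n,k]=p
        print(n,k,(a,b),st,p.round(4),c["range_z"][int(b),int(a)])
c=dict(np.load("top.npz"));print("bolt",cast(c,390*.64,297*.64,.054),"coil",cast(c,330*.64,315*.64,.04))
for n in("top","scene"):
  W,Y,B,R=[P[n,k][:2] for k in("white","yellow","blue","red")]
  print(np.linalg.norm(W-B),np.linalg.norm(W-R),np.linalg.norm(Y-B),np.linalg.norm(Y-R),W-R,np.mean([W,Y,B,R],0))
E
```

```text
top white (np.float64(261.4), np.float64(170.4857142857143)) [258 168   8   6  35] [0.6056 0.0089 0.0455] 0.9859663
top yellow (np.float64(193.1076923076923), np.float64(224.90769230769232)) [189 221   9   9  65] [0.4622 0.1925 0.0455] 0.9561819
top blue (np.float64(267.34328358208955), np.float64(200.67164179104478)) [263 197  10   9  67] [ 0.5225 -0.005   0.0455] 0.9737111
top red (np.float64(188.81132075471697), np.float64(192.43396226415095)) [185 189   8   8  53] [0.5492 0.2045 0.0455] 0.97373027
scene white (np.float64(241.3793103448276), np.float64(202.51724137931035)) [237 199  10  11  58] [0.6104 0.0098 0.0445] 1.0333778
scene yellow (np.float64(327.25), np.float64(204.26923076923077)) [323 201  10   8  52] [0.4624 0.1931 0.0445] 1.0299348
scene blue (np.float64(257.8222222222222), np.float64(186.42222222222222)) [254 184   9   7  45] [ 0.5226 -0.0058  0.0445] 1.0976709
scene red (np.float64(312.8627450980392), np.float64(222.09803921568627)) [309 219   9   7  51] [0.5507 0.2049 0.0445] 0.9664843
bolt [0.55077233 0.04183053 0.054     ] coil [0.52401348 0.14543395 0.04      ]
0.08420411720444392 0.20358258100655519 0.20650026087794304 0.08791061767668656 [ 0.0563371 -0.1956323] [0.5348773  0.10020274]
0.08912129702714466 0.2040973934739332 0.2078265168567388 0.08912160878378923 [ 0.05967973 -0.19517704] [0.53652128 0.10049779]
```

Request:
arm_command --motion '[{"tx":27.5,"ty":-15.9,"gripper":1},{"tx":27.5,"ty":-15.9},{"tx":27.5,"ty":-15.9},{"tx":27.5,"ty":-15.9},{"tx":27.5,"ty":-15.9},{"tx":27.5,"ty":-15.9},{"tx":27.5,"ty":-15.9},{"tx":27.5,"ty":-15.9},{"tx":27.5,"ty":-15.9},{"tx":27.5,"ty":-15.9},{"tx":27.5,"ty":-15.9},{"tx":27.5,"ty":-15.9}]'

```text
$.motion[0]: bad value
```

Request:
arm_command --motion '[{"tx":27.5,"ty":-15.9,"tz":10},{"tx":27.5,"ty":-15.9,"tz":10},{"tx":27.5,"ty":-15.9,"tz":10},{"tx":27.5,"ty":-15.9,"tz":10},{"tx":27.5,"ty":-15.9,"tz":10},{"tx":27.5,"ty":-15.9,"tz":10},{"tx":27.5,"ty":-15.9,"tz":10},{"tx":27.5,"ty":-15.9,"tz":10},{"tx":0},{"tx":0},{"tx":0}]'

```text
$.motion[0]: bad value
```

```bash
cat >> h.py <<'E'
def wristcam():
    s=arm.sense();c=arm.capture("wrist");T=np.array(c["hand_eye"]);R=np.array(s["eef_rot"]);c["rotation"]=R@T[:3,:3];c["eye"]=R@T[:3,3]+s["position"];return s,c
def go(s,x,y): # shift in tool mm
    R=np.array(s["eef_rot"]);p=np.array(s["position"]);return (R.T@np.array([x-p[0],y-p[1],0])*1e3).round(1)
E
python3 - <<'E'
from h import *
s,c=wristcam();np.savez("w1",**c);print(s["clock"],s["position"],s["force"],s["width"],c["eye"],go(s,.608,.009))
cv2.imwrite("pics/w1.png",c["img"][:,:,::-1])
E
```

```text
0.1 [ 0.25082829 -0.51667725  0.24122249] [-0.90837416 -0.11946761  0.16754371] 0.08522608342184593 [ 0.31849876 -0.48478259  0.37376075] [ 550.8 -317.     0.8]
```

View pics/w1.png

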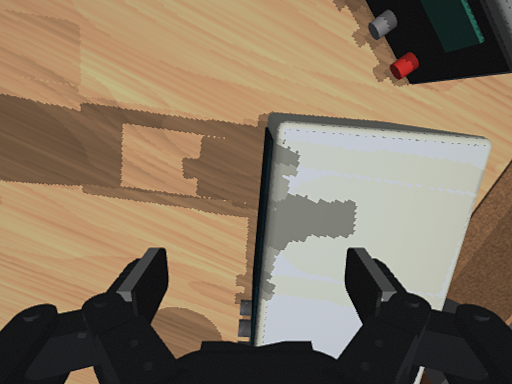

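The wrist view shows a white box at columns 260–490 under the open fingers. I'll lift before closing and travelling, and fill in every row key.

Request:
arm_command --motion '[{"tx":0,"ty":0,"tz":-25,"wx":0,"wy":0,"wz":0,"gripper":-1},{"tx":0,"ty":0,"tz":-25,"wx":0,"wy":0,"wz":0,"gripper":-1},{"tx":0,"ty":0,"tz":-25,"wx":0,"wy":0,"wz":0,"gripper":1}]'

```text
clock: 0.4
position: [0.2508, -0.5166, 0.317]
eef_rot: [[0.9, 0.437, -0.001], [0.437, -0.9, 0.003], [0.0, -0.003, -1.0]]
force: [-0.4, -0.8, -0.7]
width: 0.0755
finger_force: 0.0
```

```bash
python3 - <<'E'
from h import *
c=dict(np.load("w1.npz"));
def P(u,v):
    d=c["range_z"][v,u];K=c["K"];return (c["rotation"]@np.array([(u-K[0,2])/K[0,0]*d,-(v-K[1,2])/K[1,1]*d,-d])+c["eye"]).round(3)
for u,v in((300,140),(470,160),(300,300),(420,300),(440,80),(405,65),(480,60),(100,150)): print(u,v,P(u,v))
print(arm.sense()["position"])
E
```

```text
300 140 [ 0.31  -0.519  0.181]
470 160 [ 0.346 -0.624  0.181]
300 300 [ 0.206 -0.575  0.18 ]
420 300 [ 0.285 -0.561  0.287]
440 80 [ 0.413 -0.633  0.066]
405 65 [ 0.413 -0.599  0.055]
480 60 [ 0.416 -0.618  0.134]
100 150 [ 0.184 -0.335  0.   ]
[ 0.25080494 -0.51663492  0.31696621]
```

Request:
arm_command --motion '[{"tx":27.5,"ty":-15.9,"tz":0,"wx":0,"wy":0,"wz":0,"gripper":1},{"tx":27.5,"ty":-15.9,"tz":0,"wx":0,"wy":0,"wz":0,"gripper":1},{"tx":27.5,"ty":-15.9,"tz":0,"wx":0,"wy":0,"wz":0,"gripper":1},{"tx":27.5,"ty":-15.9,"tz":0,"wx":0,"wy":0,"wz":0,"gripper":1},{"tx":27.5,"ty":-15.9,"tz":0,"wx":0,"wy":0,"wz":0,"gripper":1},{"tx":27.5,"ty":-15.9,"tz":0,"wx":0,"wy":0,"wz":0,"gripper":1},{"tx":27.5,"ty":-15.9,"tz":0,"wx":0,"wy":0,"wz":0,"gripper":1},{"tx":27.5,"ty":-15.9,"tz":0,"wx":0,"wy":0,"wz":0,"gripper":1},{"tx":27.5,"ty":-15.9,"tz":0,"wx":0,"wy":0,"wz":0,"gripper":1},{"tx":27.5,"ty":-15.9,"tz":0,"wx":0,"wy":0,"wz":0,"gripper":1},{"tx":27.5,"ty":-15.9,"tz":0,"wx":0,"wy":0,"wz":0,"gripper":1},{"tx":27.5,"ty":-15.9,"tz":0,"wx":0,"wy":0,"wz":0,"gripper":1}]'

```text
clock: 1.4
position: [0.465, -0.2, 0.317]
eef_rot: [[0.9, 0.437, -0.0], [0.437, -0.9, 0.0], [-0.0, -0.0, -1.0]]
force: [0.8, -0.4, 0.4]
width: 0.0
finger_force: 0.0
```

Request:
arm_command --motion '[{"tx":27.5,"ty":-15.9,"tz":20,"wx":0,"wy":0,"wz":0,"gripper":1},{"tx":27.5,"ty":-15.9,"tz":20,"wx":0,"wy":0,"wz":0,"gripper":1},{"tx":27.5,"ty":-15.9,"tz":20,"wx":0,"wy":0,"wz":0,"gripper":1},{"tx":27.5,"ty":-15.9,"tz":20,"wx":0,"wy":0,"wz":0,"gripper":1},{"tx":27.5,"ty":-15.9,"tz":20,"wx":0,"wy":0,"wz":0,"gripper":1},{"tx":27.5,"ty":-15.9,"tz":20,"wx":0,"wy":0,"wz":0,"gripper":1},{"tx":27.5,"ty":-15.9,"tz":20,"wx":0,"wy":0,"wz":0,"gripper":1},{"tx":27.5,"ty":-15.9,"tz":20,"wx":0,"wy":0,"wz":0,"gripper":1},{"tx":0,"ty":0,"tz":0,"wx":0,"wy":0,"wz":0,"gripper":1},{"tx":0,"ty":0,"tz":0,"wx":0,"wy":0,"wz":0,"gripper":1}]'

```text
clock: 2.23
position: [0.6058, 0.0105, 0.1546]
eef_rot: [[0.898, 0.439, -0.005], [0.439, -0.898, 0.0], [-0.005, -0.003, -1.0]]
force: [0.4, 0.2, 0.4]
width: -0.0002
finger_force: 0.0
```

```bash
python3 - <<'E'
from h import *
s,c=wristcam();np.savez("w2",**c);print(s["clock"],s["position"],s["force"],s["width"],s["q"],c["eye"],go(s,.608,.009))
cv2.imwrite("pics/w2.png",c["img"][:,:,::-1])
E
```

```text
2.2333 [0.6057587  0.01049237 0.1545532 ] [0.43863109 0.24839858 0.41594973] -0.00015189781795672241 [-1.25296708e-01  3.55714264e-01  1.54226331e+00 -3.06748238e-04
  1.24891153e+00  9.90779837e-01] [0.67394524 0.04280723 0.28672269] [ 1.4  2.3 -0. ]
```

View pics/w2.png

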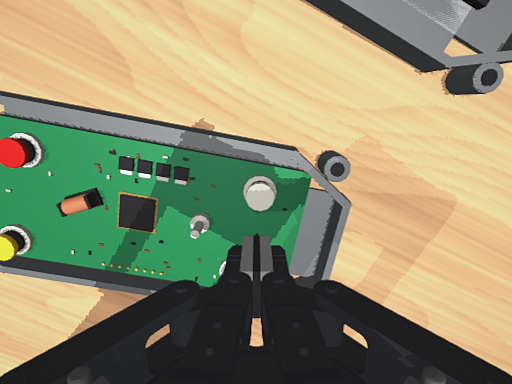

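The wrist view shows the white head at about (260,190), yellow at (5,245), red at (13,152) and the bolt at (199,226). The fingers are shut, and blue is hidden behind them.

```bash
python3 - <<'E'
from h import *
c=dict(np.load("w2.npz"));im=c["img"];h=cv2.cvtColor(im,cv2.COLOR_RGB2HSV)
for v in range(172,214,4): print(v,[(int(a),int(b)) for a,b in h[v,236:286:4,1:]])
d=c["range_z"];K=c["K"]
def P(u,v):
    return (c["rotation"]@np.array([(u-K[0,2])/K[0,0]*d[v,u],-(v-K[1,2])/K[1,1]*d[v,u],-d[v,u]])+c["eye"]).round(4)
print(P(260,188),P(13,152),P(290,190))
m=((h[...,1]<60)&(h[...,2]>130)).astype(np.uint8);m[:,:240]=0;m[:,285:]=0;m[:165]=0;m[212:]=0
k=max(cv2.findContours(m,0,2)[0],key=cv2.contourArea);(u,v),r=cv2.minEnclosingCircle(k);print(u,v,r,cv2.boundingRect(k),cast(c,u,v,.0455))
v,u=np.nonzero((m>0)&(d<.25));X=np.array([P(a,b) for a,b in zip(u,v)]);X=X[X[:,2]>X[:,2].max()-.004];print(X.mean(0),X.min(0),X.max(0),len(X))
E
```

```text
172 [(148, 119), (151, 118), (149, 116), (150, 117), (153, 117), (153, 117), (153, 118), (151, 115), (155, 115), (157, 114), (153, 178), (155, 170), (156, 170)]
176 [(152, 116), (153, 117), (149, 118), (153, 118), (153, 107), (13, 155), (12, 167), (12, 107), (174, 116), (157, 115), (154, 111), (155, 173), (156, 172)]
180 [(149, 118), (149, 118), (153, 118), (15, 154), (12, 188), (13, 202), (9, 143), (13, 161), (11, 184), (143, 80), (153, 115), (153, 115), (157, 112)]
184 [(154, 116), (154, 116), (58, 102), (11, 185), (17, 75), (15, 237), (14, 232), (20, 196), (12, 108), (12, 154), (173, 93), (155, 94), (154, 104)]
188 [(151, 115), (153, 115), (13, 171), (20, 151), (12, 230), (11, 229), (11, 228), (12, 226), (10, 231), (10, 134), (137, 82), (155, 94), (159, 93)]
192 [(152, 116), (157, 115), (12, 194), (21, 197), (21, 195), (21, 196), (20, 194), (20, 195), (20, 194), (21, 197), (34, 120), (157, 94), (156, 95)]
196 [(152, 114), (155, 115), (16, 147), (18, 196), (20, 195), (20, 196), (21, 195), (20, 194), (21, 194), (21, 196), (188, 87), (155, 94), (155, 94)]
200 [(153, 115), (154, 114), (169, 110), (20, 196), (20, 194), (18, 194), (18, 194), (21, 194), (20, 193), (22, 200), (163, 94), (159, 93), (155, 94)]
204 [(154, 114), (152, 114), (158, 113), (23, 188), (20, 194), (20, 193), (20, 194), (20, 192), (20, 193), (29, 139), (150, 95), (160, 94), (156, 93)]
208 [(153, 113), (154, 114), (152, 114), (164, 112), (17, 165), (21, 196), (21, 194), (22, 199), (44, 127), (159, 93), (153, 95), (163, 94), (47, 38)]
212 [(152, 114), (155, 112), (155, 112), (156, 113), (158, 113), (169, 89), (184, 100), (165, 110), (160, 110), (155, 112), (159, 112), (156, 113), (159, 111)]
[0.613  0.0101 0.0452] [0.5528 0.2013 0.0449] [ 0.6182 -0.0175  0.0257]
259.0399169921875 192.99061584472656 17.46439552307129 (243, 176, 33, 35) [0.60884771 0.00897311 0.0455    ]
[0.6739 0.0428 0.2867] [0.6739 0.0428 0.2867] [0.6739 0.0428 0.2867] 2
```

Request:
arm_command --motion '[{"tx":0.5,"ty":1.5,"tz":23,"wx":0,"wy":0,"wz":0,"gripper":1},{"tx":0,"ty":0,"tz":23,"wx":0,"wy":0,"wz":0,"gripper":1},{"tx":0,"ty":0,"tz":23,"wx":0,"wy":0,"wz":0,"gripper":1},{"tx":0,"ty":0,"tz":16,"wx":0,"wy":0,"wz":0,"gripper":1},{"tx":0,"ty":0,"tz":8,"wx":0,"wy":0,"wz":0,"gripper":1},{"tx":0,"ty":0,"tz":0,"wx":0,"wy":0,"wz":0,"gripper":1},{"tx":0,"ty":0,"tz":0,"wx":0,"wy":0,"wz":0,"gripper":1}]'

```text
clock: 2.87
position: [0.6086, 0.0068, 0.0655]
eef_rot: [[0.9, 0.435, 0.001], [0.436, -0.9, -0.0], [0.001, 0.001, -1.0]]
force: [-0.4, -0.1, -0.7]
width: -0.0002
finger_force: 0.0
```

```bash
python3 - <<'E'
from h import *
c=arm.capture("scene");s=arm.sense();print(s["clock"],s["position"],s["force"])
cv2.imwrite("pics/s2.png",cv2.resize(c["img"][110:260,190:390,::-1],(800,600),interpolation=2))
E
```

```text
2.9167 [0.60935192 0.00692461 0.0661549 ] [ 0.08076925 -1.05458144  0.642937  ]
```

View pics/s2.png

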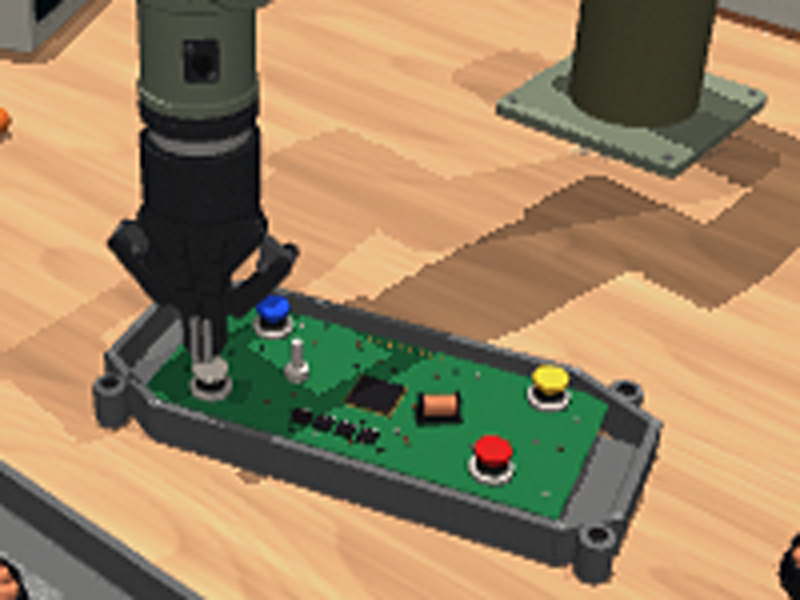

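The fingertips hang just above the white head at (208,365) in the crop, clear of the bolt at (297,360) and the blue pin at (273,310). I'll press now.

Request:
arm_command --motion '[{"tx":0.9,"ty":-1.8,"tz":2,"wx":0,"wy":0,"wz":0,"gripper":1},{"tx":0,"ty":0,"tz":2,"wx":0,"wy":0,"wz":0,"gripper":1},{"tx":0,"ty":0,"tz":2,"wx":0,"wy":0,"wz":0,"gripper":1},{"tx":0,"ty":0,"tz":2,"wx":0,"wy":0,"wz":0,"gripper":1},{"tx":0,"ty":0,"tz":2,"wx":0,"wy":0,"wz":0,"gripper":1},{"tx":0,"ty":0,"tz":2,"wx":0,"wy":0,"wz":0,"gripper":1},{"tx":0,"ty":0,"tz":1,"wx":0,"wy":0,"wz":0,"gripper":1},{"tx":0,"ty":0,"tz":0,"wx":0,"wy":0,"wz":0,"gripper":1},{"tx":0,"ty":0,"tz":0,"wx":0,"wy":0,"wz":0,"gripper":1}]'

```text
clock: 3.67
position: [0.6084, 0.0098, 0.0515]
eef_rot: [[0.9, 0.437, 0.0], [0.437, -0.9, 0.0], [0.0, 0.0, -1.0]]
force: [-0.3, 0.1, 2.3]
width: 0.0
finger_force: 1.2
```

Contact at about 2–3 N, so the pin is sliding. I'll go on gently.

Request:
arm_command --motion '[{"tx":0,"ty":0,"tz":1,"wx":0,"wy":0,"wz":0,"gripper":1},{"tx":0,"ty":0,"tz":1,"wx":0,"wy":0,"wz":0,"gripper":1},{"tx":0,"ty":0,"tz":1,"wx":0,"wy":0,"wz":0,"gripper":1},{"tx":0,"ty":0,"tz":0,"wx":0,"wy":0,"wz":0,"gripper":1},{"tx":0,"ty":0,"tz":0,"wx":0,"wy":0,"wz":0,"gripper":1},{"tx":0,"ty":0,"tz":0,"wx":0,"wy":0,"wz":0,"gripper":1}]'

```text
clock: 4.17
position: [0.6083, 0.0098, 0.0483]
eef_rot: [[0.9, 0.437, 0.0], [0.437, -0.9, 0.0], [0.0, 0.0, -1.0]]
force: [-0.4, 1.5, 1.8]
width: 0.0002
finger_force: 1.2
```

Request:
arm_command --motion '[{"tx":0,"ty":0,"tz":1,"wx":0,"wy":0,"wz":0,"gripper":1},{"tx":0,"ty":0,"tz":0,"wx":0,"wy":0,"wz":0,"gripper":1},{"tx":0,"ty":0,"tz":0,"wx":0,"wy":0,"wz":0,"gripper":1}]'

```text
clock: 4.42
position: [0.6084, 0.0098, 0.0475]
eef_rot: [[0.9, 0.437, 0.0], [0.437, -0.9, 0.0], [0.0, 0.0, -1.0]]
force: [-0.4, 1.0, 3.8]
width: 0.0001
finger_force: 1.9
```

Request:
arm_command --motion '[{"tx":0,"ty":0,"tz":1,"wx":0,"wy":0,"wz":0,"gripper":1},{"tx":0,"ty":0,"tz":0,"wx":0,"wy":0,"wz":0,"gripper":1},{"tx":0,"ty":0,"tz":0,"wx":0,"wy":0,"wz":0,"gripper":1}]'

```text
clock: 4.67
position: [0.6084, 0.0098, 0.0467]
eef_rot: [[0.9, 0.437, 0.0], [0.437, -0.9, 0.0], [0.0, 0.0, -1.0]]
force: [-0.9, 0.1, 5.7]
width: -0.0001
finger_force: 2.8
```

Request:
arm_command --motion '[{"tx":0,"ty":0,"tz":1,"wx":0,"wy":0,"wz":0,"gripper":1},{"tx":0,"ty":0,"tz":0,"wx":0,"wy":0,"wz":0,"gripper":1},{"tx":0,"ty":0,"tz":0,"wx":0,"wy":0,"wz":0,"gripper":1}]'

```text
clock: 4.92
position: [0.6084, 0.0099, 0.046]
eef_rot: [[0.9, 0.437, 0.0], [0.437, -0.9, 0.0], [0.0, 0.0, -1.0]]
force: [-1.0, 1.1, 7.6]
width: -0.0001
finger_force: 3.6
```

The force is rising at 2.5 N/mm, so the white head is on its bush and home. Next I lift and move to yellow.

Request:
arm_command --motion '[{"tx":0,"ty":0,"tz":-15,"wx":0,"wy":0,"wz":0,"gripper":1},{"tx":0,"ty":0,"tz":-30,"wx":0,"wy":0,"wz":0,"gripper":1},{"tx":0,"ty":0,"tz":-30,"wx":0,"wy":0,"wz":0,"gripper":1},{"tx":-6.4,"ty":-28.6,"tz":-15,"wx":0,"wy":0,"wz":0,"gripper":1},{"tx":-6.4,"ty":-28.6,"tz":-15,"wx":0,"wy":0,"wz":0,"gripper":1},{"tx":-6.4,"ty":-28.6,"tz":0,"wx":0,"wy":0,"wz":0,"gripper":1},{"tx":-6.4,"ty":-28.6,"tz":0,"wx":0,"wy":0,"wz":0,"gripper":1},{"tx":-6.4,"ty":-28.6,"tz":0,"wx":0,"wy":0,"wz":0,"gripper":1},{"tx":-6.4,"ty":-28.6,"tz":0,"wx":0,"wy":0,"wz":0,"gripper":1},{"tx":-6.4,"ty":-28.6,"tz":0,"wx":0,"wy":0,"wz":0,"gripper":1},{"tx":-6.4,"ty":-28.6,"tz":0,"wx":0,"wy":0,"wz":0,"gripper":1}]'

```text
clock: 5.83
position: [0.4603, 0.1936, 0.1492]
eef_rot: [[0.9, 0.436, -0.002], [0.436, -0.9, -0.001], [-0.002, 0.0, -1.0]]
force: [0.1, -0.2, 0.8]
width: -0.0001
finger_force: 0.0
```

Request:
arm_command --motion '[{"tx":0,"ty":0,"tz":0,"wx":0,"wy":0,"wz":0,"gripper":1},{"tx":0,"ty":0,"tz":0,"wx":0,"wy":0,"wz":0,"gripper":1},{"tx":0,"ty":0,"tz":0,"wx":0,"wy":0,"wz":0,"gripper":1}]'

```text
clock: 6.08
position: [0.4621, 0.1928, 0.1498]
eef_rot: [[0.899, 0.437, -0.001], [0.437, -0.899, -0.001], [-0.001, 0.001, -1.0]]
force: [0.0, 0.2, -0.5]
width: 0.0001
finger_force: 0.0
```

```bash
python3 - <<'E'
from h import *
s,c=wristcam();np.savez("w3",**c);print(s["clock"],s["position"],s["force"],s["q"],go(s,.4625,.193))
t=arm.capture("scene");np.savez("s3",**t)
a=c["img"][:,:,::-1];b=cv2.resize(t["img"][160:240,210:350,::-1],(512,293),interpolation=2)
cv2.imwrite("pics/w3.png",cv2.resize(np.vstack([a[:300],b]),None,fx=1,fy=1))
E
```

```text
6.0833 [0.46205846 0.19284876 0.14981022] [ 0.01281852  0.21213784 -0.46331545] [ 2.22874515e-01  1.49376858e-01  1.81340760e+00 -8.92867014e-04
  1.17951403e+00  1.34169636e+00] [ 0.5  0.1 -0. ]
```

View pics/w3.png

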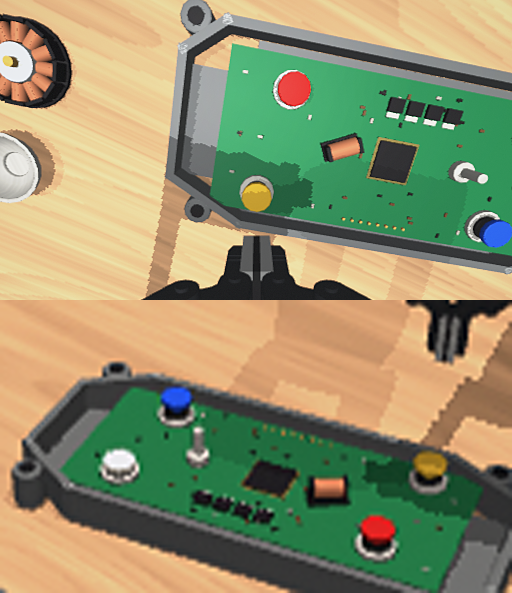

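The white head now sits on its collar (118,460 in the lower crop). In the wrist view yellow is at (257,195), red at (293,89) and blue at (495,233).

```bash
python3 - <<'E'
from h import *
c=dict(np.load("w3.npz"))
for k,u,v in(("yellow",257,195),("blue",497,233),("red",293,89)):
    (a,b),st=centroid(c["img"],k,u,v,25);print(k,a,b,st,cast(c,a,b,.0455).round(4))
E
```

```text
yellow 256.2269399707174 196.7847730600293 [242 182  30  30 683] [0.463  0.1925 0.0455]
blue 495.59148936170214 232.98581560283688 [479 220  33  28 705] [ 0.5228 -0.0048  0.0455]
red 293.8206278026906 88.46636771300449 [278  72  33  34 892] [0.5505 0.2041 0.0455]
```

Request:
arm_command --motion '[{"tx":0.7,"ty":0.6,"tz":23,"wx":0,"wy":0,"wz":0,"gripper":1},{"tx":0,"ty":0,"tz":23,"wx":0,"wy":0,"wz":0,"gripper":1},{"tx":0,"ty":0,"tz":21,"wx":0,"wy":0,"wz":0,"gripper":1},{"tx":0,"ty":0,"tz":12,"wx":0,"wy":0,"wz":0,"gripper":1},{"tx":0,"ty":0,"tz":6,"wx":0,"wy":0,"wz":0,"gripper":1},{"tx":0,"ty":0,"tz":0,"wx":0,"wy":0,"wz":0,"gripper":1},{"tx":0,"ty":0,"tz":0,"wx":0,"wy":0,"wz":0,"gripper":1},{"tx":0,"ty":0,"tz":0,"wx":0,"wy":0,"wz":0,"gripper":1}]'

```text
clock: 6.85
position: [0.4644, 0.1929, 0.0663]
eef_rot: [[0.9, 0.436, 0.002], [0.436, -0.9, 0.0], [0.002, 0.001, -1.0]]
force: [0.5, 0.4, 0.8]
width: -0.0001
finger_force: 0.0
```

Request:
arm_command --motion '[{"tx":0,"ty":0,"tz":3,"wx":0,"wy":0,"wz":0,"gripper":1},{"tx":0,"ty":0,"tz":3,"wx":0,"wy":0,"wz":0,"gripper":1},{"tx":0,"ty":0,"tz":2,"wx":0,"wy":0,"wz":0,"gripper":1},{"tx":0,"ty":0,"tz":2,"wx":0,"wy":0,"wz":0,"gripper":1},{"tx":0,"ty":0,"tz":2,"wx":0,"wy":0,"wz":0,"gripper":1},{"tx":0,"ty":0,"tz":2,"wx":0,"wy":0,"wz":0,"gripper":1},{"tx":0,"ty":0,"tz":2,"wx":0,"wy":0,"wz":0,"gripper":1},{"tx":0,"ty":0,"tz":1,"wx":0,"wy":0,"wz":0,"gripper":1},{"tx":0,"ty":0,"tz":0,"wx":0,"wy":0,"wz":0,"gripper":1},{"tx":0,"ty":0,"tz":0,"wx":0,"wy":0,"wz":0,"gripper":1},{"tx":0,"ty":0,"tz":0,"wx":0,"wy":0,"wz":0,"gripper":1}]'

```text
clock: 7.77
position: [0.4633, 0.1931, 0.0484]
eef_rot: [[0.9, 0.437, 0.0], [0.437, -0.9, 0.0], [0.0, 0.0, -1.0]]
force: [-0.0, 0.8, 3.2]
width: 0.0002
finger_force: 1.1
```

Request:
arm_command --motion '[{"tx":0,"ty":0,"tz":1,"wx":0,"wy":0,"wz":0,"gripper":1},{"tx":0,"ty":0,"tz":1,"wx":0,"wy":0,"wz":0,"gripper":1},{"tx":0,"ty":0,"tz":0,"wx":0,"wy":0,"wz":0,"gripper":1},{"tx":0,"ty":0,"tz":0,"wx":0,"wy":0,"wz":0,"gripper":1}]'

```text
clock: 8.1
position: [0.4633, 0.1931, 0.0467]
eef_rot: [[0.9, 0.437, 0.0], [0.437, -0.9, 0.0], [0.0, 0.0, -1.0]]
force: [-0.8, -0.3, 4.4]
width: -0.0001
finger_force: 2.8
```

Request:
arm_command --motion '[{"tx":0,"ty":0,"tz":1,"wx":0,"wy":0,"wz":0,"gripper":1},{"tx":0,"ty":0,"tz":0,"wx":0,"wy":0,"wz":0,"gripper":1},{"tx":0,"ty":0,"tz":0,"wx":0,"wy":0,"wz":0,"gripper":1},{"tx":0,"ty":0,"tz":0,"wx":0,"wy":0,"wz":0,"gripper":1}]'

```text
clock: 8.43
position: [0.4633, 0.1931, 0.0459]
eef_rot: [[0.9, 0.437, 0.0], [0.437, -0.9, 0.0], [0.0, 0.0, -1.0]]
force: [-1.7, -0.3, 8.0]
width: -0.0001
finger_force: 3.7
```

Yellow reads the same as white did, so it is home. Next is blue.

Request:
arm_command --motion '[{"tx":0,"ty":0,"tz":-15,"wx":0,"wy":0,"wz":0,"gripper":1},{"tx":0,"ty":0,"tz":-30,"wx":0,"wy":0,"wz":0,"gripper":1},{"tx":0,"ty":0,"tz":-30,"wx":0,"wy":0,"wz":0,"gripper":1},{"tx":-4.1,"ty":25.5,"tz":-15,"wx":0,"wy":0,"wz":0,"gripper":1},{"tx":-4.1,"ty":25.5,"tz":-15,"wx":0,"wy":0,"wz":0,"gripper":1},{"tx":-4.1,"ty":25.5,"tz":0,"wx":0,"wy":0,"wz":0,"gripper":1},{"tx":-4.1,"ty":25.5,"tz":0,"wx":0,"wy":0,"wz":0,"gripper":1},{"tx":-4.1,"ty":25.5,"tz":0,"wx":0,"wy":0,"wz":0,"gripper":1},{"tx":-4.1,"ty":25.5,"tz":0,"wx":0,"wy":0,"wz":0,"gripper":1},{"tx":-4.1,"ty":25.5,"tz":0,"wx":0,"wy":0,"wz":0,"gripper":1},{"tx":-4.1,"ty":25.5,"tz":0,"wx":0,"wy":0,"wz":0,"gripper":1}]'

```text
clock: 9.35
position: [0.5223, -0.006, 0.1496]
eef_rot: [[0.9, 0.437, -0.001], [0.437, -0.9, 0.0], [-0.001, -0.001, -1.0]]
force: [0.4, 0.0, 0.2]
width: -0.0001
finger_force: 0.0
```

Request:
arm_command --motion '[{"tx":0,"ty":0,"tz":0,"wx":0,"wy":0,"wz":0,"gripper":1},{"tx":0,"ty":0,"tz":0,"wx":0,"wy":0,"wz":0,"gripper":1},{"tx":0,"ty":0,"tz":0,"wx":0,"wy":0,"wz":0,"gripper":1}]'

```text
clock: 9.6
position: [0.5219, -0.0044, 0.1496]
eef_rot: [[0.9, 0.436, -0.002], [0.436, -0.9, 0.001], [-0.001, -0.001, -1.0]]
force: [0.5, -0.1, -0.0]
width: 0.0001
finger_force: 0.0
```

```bash
python3 - <<'E'
from h import *
s,c=wristcam();print(s["position"],go(s,.5228,-.005))
t=arm.capture("scene")
a=c["img"][:,:,::-1];b=cv2.resize(t["img"][160:240,210:350,::-1],(512,293),interpolation=2)
cv2.imwrite("pics/w4.png",np.vstack([a[:300],b]))
r=centroid(c["img"],"blue",257,195,40);print(r, r and cast(c,*r[0],.0455))
E
```

```text
[ 0.52187899 -0.00441067  0.14955967] [ 0.6  0.9 -0. ]
(array([258.59117647, 197.17647059]), array([244, 183,  30,  29, 680], dtype=int32)) [ 0.52331716 -0.00643741  0.0455    ]
```

View pics/w4.png

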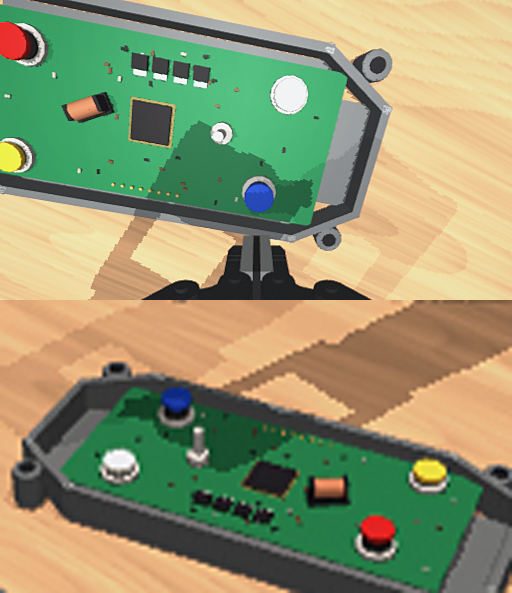

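White (118,465) and yellow (430,475) are both down, while red (377,535) and blue (177,400) are standing. In the wrist view blue is at (259,197).

Request:
arm_command --motion '[{"tx":0.5,"ty":1.5,"tz":23,"wx":0,"wy":0,"wz":0,"gripper":1},{"tx":0,"ty":0,"tz":23,"wx":0,"wy":0,"wz":0,"gripper":1},{"tx":0,"ty":0,"tz":21,"wx":0,"wy":0,"wz":0,"gripper":1},{"tx":0,"ty":0,"tz":12,"wx":0,"wy":0,"wz":0,"gripper":1},{"tx":0,"ty":0,"tz":6,"wx":0,"wy":0,"wz":0,"gripper":1},{"tx":0,"ty":0,"tz":0,"wx":0,"wy":0,"wz":0,"gripper":1},{"tx":0,"ty":0,"tz":0,"wx":0,"wy":0,"wz":0,"gripper":1},{"tx":0,"ty":0,"tz":0,"wx":0,"wy":0,"wz":0,"gripper":1}]'

```text
clock: 10.37
position: [0.5249, -0.0059, 0.0666]
eef_rot: [[0.899, 0.437, 0.003], [0.437, -0.899, -0.0], [0.002, 0.002, -1.0]]
force: [0.1, -0.1, 0.6]
width: -0.0002
finger_force: 0.0
```

Request:
arm_command --motion '[{"tx":0,"ty":0,"tz":3,"wx":0,"wy":0,"wz":0,"gripper":1},{"tx":0,"ty":0,"tz":3,"wx":0,"wy":0,"wz":0,"gripper":1},{"tx":0,"ty":0,"tz":2,"wx":0,"wy":0,"wz":0,"gripper":1},{"tx":0,"ty":0,"tz":2,"wx":0,"wy":0,"wz":0,"gripper":1},{"tx":0,"ty":0,"tz":2,"wx":0,"wy":0,"wz":0,"gripper":1},{"tx":0,"ty":0,"tz":2,"wx":0,"wy":0,"wz":0,"gripper":1},{"tx":0,"ty":0,"tz":2,"wx":0,"wy":0,"wz":0,"gripper":1},{"tx":0,"ty":0,"tz":1,"wx":0,"wy":0,"wz":0,"gripper":1},{"tx":0,"ty":0,"tz":0,"wx":0,"wy":0,"wz":0,"gripper":1},{"tx":0,"ty":0,"tz":0,"wx":0,"wy":0,"wz":0,"gripper":1},{"tx":0,"ty":0,"tz":0,"wx":0,"wy":0,"wz":0,"gripper":1}]'

```text
clock: 11.28
position: [0.5239, -0.006, 0.0484]
eef_rot: [[0.9, 0.437, 0.0], [0.437, -0.9, -0.0], [0.0, 0.0, -1.0]]
force: [-0.3, -0.8, 2.2]
width: -0.0001
finger_force: 1.1
```

Request:
arm_command --motion '[{"tx":0,"ty":0,"tz":1,"wx":0,"wy":0,"wz":0,"gripper":1},{"tx":0,"ty":0,"tz":1,"wx":0,"wy":0,"wz":0,"gripper":1},{"tx":0,"ty":0,"tz":0,"wx":0,"wy":0,"wz":0,"gripper":1},{"tx":0,"ty":0,"tz":0,"wx":0,"wy":0,"wz":0,"gripper":1}]'

```text
clock: 11.62
position: [0.524, -0.006, 0.0467]
eef_rot: [[0.9, 0.437, 0.0], [0.437, -0.9, -0.0], [0.0, 0.0, -1.0]]
force: [-0.8, -0.3, 5.2]
width: 0.0003
finger_force: 2.8
```

Request:
arm_command --motion '[{"tx":0,"ty":0,"tz":1,"wx":0,"wy":0,"wz":0,"gripper":1},{"tx":0,"ty":0,"tz":0,"wx":0,"wy":0,"wz":0,"gripper":1},{"tx":0,"ty":0,"tz":0,"wx":0,"wy":0,"wz":0,"gripper":1},{"tx":0,"ty":0,"tz":0,"wx":0,"wy":0,"wz":0,"gripper":1}]'

```text
clock: 11.95
position: [0.524, -0.006, 0.046]
eef_rot: [[0.9, 0.437, 0.0], [0.437, -0.9, -0.0], [0.0, 0.0, -1.0]]
force: [-2.0, 0.7, 7.2]
width: -0.0005
finger_force: 3.7
```

Request:
arm_command --motion '[{"tx":0,"ty":0,"tz":-15,"wx":0,"wy":0,"wz":0,"gripper":1},{"tx":0,"ty":0,"tz":-30,"wx":0,"wy":0,"wz":0,"gripper":1},{"tx":0,"ty":0,"tz":-30,"wx":0,"wy":0,"wz":0,"gripper":1},{"tx":0,"ty":0,"tz":-30,"wx":0,"wy":0,"wz":0,"gripper":1},{"tx":0,"ty":0,"tz":0,"wx":0,"wy":0,"wz":0,"gripper":1},{"tx":0,"ty":0,"tz":0,"wx":0,"wy":0,"wz":0,"gripper":1},{"tx":0,"ty":0,"tz":0,"wx":0,"wy":0,"wz":0,"gripper":1}]'

```text
clock: 12.53
position: [0.5229, -0.0058, 0.1494]
eef_rot: [[0.9, 0.437, -0.002], [0.437, -0.9, 0.0], [-0.001, -0.001, -1.0]]
force: [-0.6, 0.1, -0.8]
width: -0.0
finger_force: 0.0
```

```bash
python3 - <<'E'
from h import *
t=arm.capture("scene");cv2.imwrite("pics/s5.png",cv2.resize(t["img"][150:250,210:360,::-1],(750,500),interpolation=2))
E
```

```text
(no output)
```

View pics/s5.png

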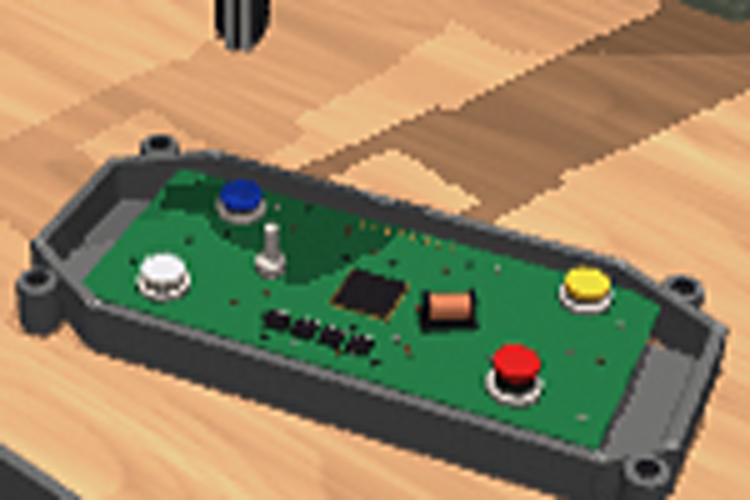

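Blue (240,195), white (162,275) and yellow (587,285) are all down, and red (515,362) is still up. The bolt and coil have not moved.

```bash
python3 -c "
from bench import arm
print(arm.finish_job())"
```

```text
the job is handed in; nothing more can be done
None
```

I pressed the white, yellow and blue pins home in that order, at about 8 N each, and handed the job in; red is still up, the bolt and coil look unmoved, and the handed-in call returned no verdict.

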